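# Take the yellow-rimmed objective off its bayonet mount

## Robot

A 6-joint arm with a two-finger parallel gripper is mounted at the origin on a cart in front of the work surface, level with it; the furniture and walls round the work are solid. World frame = base frame: x ahead of the robot, y to its left, z up, the work surface at z = 0. Lengths are in m, angles in degrees, forces in N, time in s.
With the tool pointing down it reaches from about 0.25 to 0.725 m from the base axis. Payload 9.7 kg.
Tool frame: the origin (TCP) lies at the very end of the fingers, on their centre line; the grasp point (between the pads) lies 19 mm behind it; z points along the fingers, y is the line along which they close (so a half turn about z gives the same grasp; the last joint's range is limited). The gripper opens to 85 mm and grips with 20 to 120 N. Pads are 22 mm wide; open, the fingers measure 114 mm over their backs; the gripper's body (76 mm by 85 mm) begins 54 mm behind the grasp point. The pads swing forward as they close: fully open they stand 13 mm farther back than shut.
Start: joints at [71.734, 4.979, 10.078, 95.1, 0, 90], TCP at [0.172, 0.522, 0.231] pointing down, gripper open.
Joint ranges: [-179.16, 179.16], [-48.56, 103.87], [-65.8, 70.77], [-126.05, 130.52], [-82.76, 87.17], [-180, 180]. Speed limits (degrees/s): [127.2, 127.2, 147.25, 180, 180, 180].

## Interface

Orientations are given as [roll, pitch, yaw] about the fixed x, y, z axes, in that order (R = Rz(yaw) Ry(pitch) Rx(roll)).
In Python, from workcell import bot gives the robot as it stands.
- The arm moves only by the tool arm_command, never from a script. Its argument "series" is a list of rows, each a list of 4 numbers: the shift along the tool's x, y, z in m, then the turn about the tool's z in rad. A call has exactly 5 rows; each row is the pose to reach, as a shift and turn from the pose commanded when the call began, along the tool's axes at that moment; what a row does not reach only later rows make up. A row lasts 1/10 s, in which the tool goes at most 50 mm and 8.59 degrees, less where a joint would pass 70% of its speed; a pose out of reach is approached as far as the arm can. A call with a gripper value outside its range is refused whole. "hand" is the finger opening in m, from 0 to 0.0854, set as the call begins (left out, the last holds). The fingers move at their own pace and stop on an object; "grip_force" is the grip in N (left out, the last holds). Time passes only in rows, so rows that repeat a pose let the fingers close, or fill a call up. It gives the time, the measured TCP pose, the force, the opening and the grip force at its end, in the units of the state.
- bot.get_obs(): the state, without advancing time (a new reading comes with each control period).
- bot.camera(name): name is "scene" or "top" or "wrist"; returns a dict with "color" (384x512x3 uint8, blue, green, red), "camera_matrix" (3x3 intrinsics, pixels), "xyz" and "orientation" of the camera in the world; the wrist camera has in their place "T_tool_cam" (4x4, takes a point from camera to tool coordinates, whose origin is the TCP and whose axes are the flange's). Camera axes: x right, y up, looking along -z (the intrinsics and any distortion apply to the point x, -y, -z); pixel columns grow to the right and rows downward; lengths in m; the calibration is good to about 2 mm. The wrist camera is an equidistant fisheye: a pixel r from the principal point sees the ray r / f radians off the axis. A picture is of the moment at which its call begins: read the wrist's pose just before it. There is no depth.
- bot.job_done(): hands the job in; it is judged then, once.
Trained networks look in the newest picture that a camera, given by its name, has taken for a name from the list of things; names that differ only in an ending like _2 or _b are one class to them, and where a whole thing is asked for, a point or a joint stands for the part that bears it (a point fixed in the world has none). Each returns a list of dicts, best first, with "confidence" (0 to 1); they miss things now and then, are a little off and sometimes report something else, mostly with a low value. They report only what shows in the picture. A call takes as long as a camera call.
- bot.find_in(camera, target): "location" ([column, row] in pixels, amid what is visible of it).
- bot.mark_of(camera, target): "location" ([column, row] in pixels: a listed point, or the origin of a listed thing).
The state is a dict: "time": time; "q": joint angles; "qd": joint speeds; "joint_efforts": joint torques, N m; "ee_pos": TCP position; "tcp_rot": TCP orientation; "wrist_force": force on the tool from outside, world axes, zero at the start; "torque": the same for the moment, N m; "opening": finger opening in m; "grasp_force": force on a finger pad.
Only numpy, scipy, OpenCV 4.12 (cv2) and the standard library are available. Lean on these libraries where they do the work, as an engineer would, in place of code of your own. Each camera call takes 0.05 s, during which the arm holds its last target. There are 200 camera calls.

## Task

Take the microscope objective with the yellow rim and band off its bayonet mount: press the red release button on its mount fully down (it stays down), turn the objective a quarter turn anticlockwise seen from above, and lift it straight off. Stand it upright in the middle of the square white-rimmed tray with the dark floor, setting it down gently. Leave the blue-rimmed objective in its own mount.

Things in the scene. Friction and masses are not known exactly. Their poses are not given: they have to be found in the camera images.
- objective_mid (a point): Objective to take off: upright black knurled cylinder, yellow top rim and yellow band, 64 mm tall, 200 g. Point on its axis, half-way up; z up the axis, x parallel to the mount's x while locked. Grip its round ring, 46 mm across, from 3 mm below to 22 mm above the point, best 10 mm above, at any yaw. Below: 39 mm barrel, foot with two lugs reaching 28 mm from the axis.
- mount: Its mount: grey plate 128 x 84 mm, fixed. Origin on the bench on the objective's axis, z up. Objective's foot stands 14 mm up in a collar, outer radius 36 mm, top 29 mm up, with two tabs over its lugs (play 2 mm sideways, 2.5 mm up). With the button down it turns easily, anticlockwise from above only, to a stop at about 100 degrees; from 55 degrees on it lifts out, clear after 20 mm.
- release_top (a point): Centre of the top of the red release button (28 mm across) of that mount, 62 mm from the objective's axis on the mount's -x side; axes parallel to the mount's. Top 32 mm over the bench; travels 10 mm straight down against a steady 4 N, stops hard, stays where pushed. While up, its pin blocks the objective's turning. The other mount has such a button too.
- tray_in (a point): Square white-rimmed parking tray with dark rubber floor, 116 mm outside, 108 mm inside, fixed. Point in the middle of its floor, 6 mm over the bench; rim 14 mm over the bench. z up, x and y along its sides.
- spare_mid (a point): The other objective, with blue top rim and band, otherwise like the yellow one, locked in a mount of the same kind; point on its axis, half-way up. To be left alone.

How it is judged (in metres and radians):
On the way, in this order (a step that is already met when the one before it is completed fails the run):
1. the release button of the yellow-rimmed objective's mount is pressed down (at least 7.5 mm of 10) (height (world z) of release_top below 0.0245 m), for 0.1 s.
2. the objective, still seated in the mount, is turned more than 45 degrees (angle between the x axis of objective_mid and the x axis of release_top, either way round above 0.79 rad and height (world z) of objective_mid below 0.056 m and horizontal distance between objective_mid and release_top below 0.075 m), for 0.05 s.
3. the objective is lifted off, clear of the collar (height (world z) of objective_mid above 0.066 m), for 0.1 s.
At the end, for the whole second after the job is handed in: The yellow-rimmed objective stands at rest and upright (within 8 degrees) on the floor of the white-rimmed tray, its axis within 28 mm of the middle, and is released (horizontal distance between objective_mid and tray_in below 0.028 m and angle between objective_mid's own z axis and vertical below 0.15 rad and height (world z) of objective_mid between 0.032 and 0.044 m and linear speed of objective below 0.02 m/s); the robot touches nothing.
It fails at once if the blue-rimmed objective is moved more than 10 mm or tilted (distance of spare_mid from where it was at the start of the episode above 0.01 m or angle between spare_mid's own z axis and vertical above 0.25 rad).
It fails at once if the objective is dropped or slammed into the tray (faster than 0.7 m/s just above it) (horizontal distance between objective_mid and tray_in below 0.06 m and height (world z) of objective_mid below 0.12 m and linear speed of objective above 0.7 m/s).
It also fails if it takes over 61 s, if anything falls off the work surface, if the arm or the gripper's body presses on something with over 40 N, if the wrist force passes 120 N, or if a joint passes its speed limit or range.

## Working session

There is one attempt and no reset: what is moved stays moved. The work goes in short steps, Python scripts to look and compute and a tool call to move; the robot and the scene stay as the last step left them, time stands still between calls to the robot, and variables do not carry over. Pictures are saved under pics/ and viewed, at most 10 in all, crops included, and the job is handed in when it is done.

Besides the shell and the picture viewer there is one more tool, called after ">>>" in YAML: its name, and indented under it one key for each argument. arm_command: Moves the arm, as the interface text tells. Its arguments: {"type":"object","properties":{"series":{"type":"array"},"hand":{"type":"number"},"grip_force":{"type":"number"}},"required":["series"]}

```bash
mkdir -p pics; cat > h.py <<'E'
import numpy as np, cv2
from scipy.spatial.transform import Rotation as R
from workcell import bot
def rays(c, px, o=None):
    K=np.array(c["camera_matrix"]); u=(np.array(px,float)-K[:2,2])/[K[0,0],K[1,1]]
    if "T_tool_cam" in c:
        T=np.array(c["T_tool_cam"]); th=np.linalg.norm(u); s=np.sin(th)/max(th,1e-9)
        d=np.array([u[0]*s,-u[1]*s,-np.cos(th)])
        Rt=R.from_euler('xyz',o["tcp_rot"],degrees=True).as_matrix()
        return np.array(o["ee_pos"])+Rt@T[:3,3], Rt@T[:3,:3]@d
    d=np.array([u[0],-u[1],-1.])
    return np.array(c["xyz"]), c["Rm"]@d
def onz(c,px,z,o=None):
    p,d=rays(c,px,o); return (p+d*(z-p[2])/d[2]).round(4)
E
python3 - <<'E'
from h import *
o=bot.get_obs(); print(o)
for n in ("top","scene"):
    c=bot.camera(n); cv2.imwrite(f"pics/{n}0.png",c["color"]); print({k:v for k,v in c.items() if k!="color"})
    for t in ("objective_mid","release_top","tray_in","spare_mid","mount"):
        print(n,t,[(np.round(r["location"],1).tolist(),round(r["confidence"],2)) for r in bot.mark_of(n,t)])
E
```

```text
{'time': 0.0, 'q': array([ 7.17352862e+01,  5.01211838e+00,  1.00332942e+01,  9.50988434e+01,
       -2.81732956e-04,  9.00004452e+01]), 'qd': array([ 0.04195213,  0.00109553, -0.07334272,  0.03376909, -0.01848801,
        0.00487238]), 'joint_efforts': array([-7.40297328e-04, -5.20385420e+01,  4.64806259e+01,  1.62998523e-02,
       -8.91265540e-05, -1.94978199e-06]), 'ee_pos': array([0.17230352, 0.52207156, 0.23056291]), 'tcp_rot': array([-1.79922332e+02,  2.82336159e-04,  1.61734841e+02]), 'wrist_force': array([-0.12561605,  0.09124148, -0.03024647]), 'torque': array([-0.01158836, -0.01706202,  0.05320416]), 'grasp_force': 0.0, 'opening': 0.08573296299349493}
{'camera_matrix': array([[489.38075172,   0.        , 247.74339081],
       [  0.        , 489.38075172, 194.64450166],
       [  0.        ,   0.        ,   1.        ]]), 'xyz': array([0.36662625, 0.23197086, 0.95467206]), 'orientation': array([  9.78870281,  -0.17634483, -89.90331117])}
top objective_mid [([334.9, 193.8], 0.6)]
top release_top [([353.5, 215.7], 0.71)]
top tray_in [([230.4, 145.8], 0.73)]
top spare_mid [([189.3, 222.3], 0.97)]
top mount [([328.1, 196.8], 0.97)]
{'camera_matrix': array([[371.60838197,   0.        , 254.63184452],
       [  0.        , 371.60838197, 195.70679909],
       [  0.        ,   0.        ,   1.        ]]), 'xyz': array([ 0.23364192, -0.41505759,  0.56524765]), 'orientation': array([ 54.67403343,   0.28528925, -23.68175805])}
scene objective_mid [([294.0, 240.2], 0.93)]
scene release_top [([283.0, 264.0], 0.72)]
scene tray_in [([290.8, 200.5], 0.84)]
scene spare_mid [([222.4, 179.4], 0.71)]
scene mount [([291.7, 261.9], 0.74)]
```

```bash
sed -i 's/c\["Rm"\]@d/R.from_euler("xyz",c["orientation"],degrees=True).as_matrix()@d/' h.py
python3 - <<'E'
from h import *
a=cv2.imread("pics/top0.png");b=cv2.imread("pics/scene0.png")
cv2.imwrite("pics/t.png",cv2.resize(a[100:300,130:400],None,fx=2.9,fy=2.9,interpolation=3)); cv2.imwrite("pics/s.png",b)
c=bot.camera("top"); s=bot.camera("scene")
for t,z,p,q in (("obj",.046,[334.9,193.8],[294,240.2]),("rel",.032,[353.5,215.7],[283,264]),("tray",.006,[230.4,145.8],[290.8,200.5]),("spare",.046,[189.3,222.3],[222.4,179.4]),("mount",0,[328.1,196.8],[291.7,261.9])):
    print(t,onz(c,p,z),onz(s,q,z))
E
```

```text
obj [0.5254 0.0651 0.046 ] [0.536  0.0782 0.046 ]
rel [0.4857 0.0283 0.032 ] [0.491  0.0392 0.032 ]
tray [0.6294 0.2642 0.006 ] [0.6239 0.2516 0.006 ]
spare [0.4708 0.3384 0.046 ] [0.4789 0.3574 0.046 ]
mount [0.5274 0.0703 0.    ] [0.5259 0.0645 0.    ]
```

View pics/t.png

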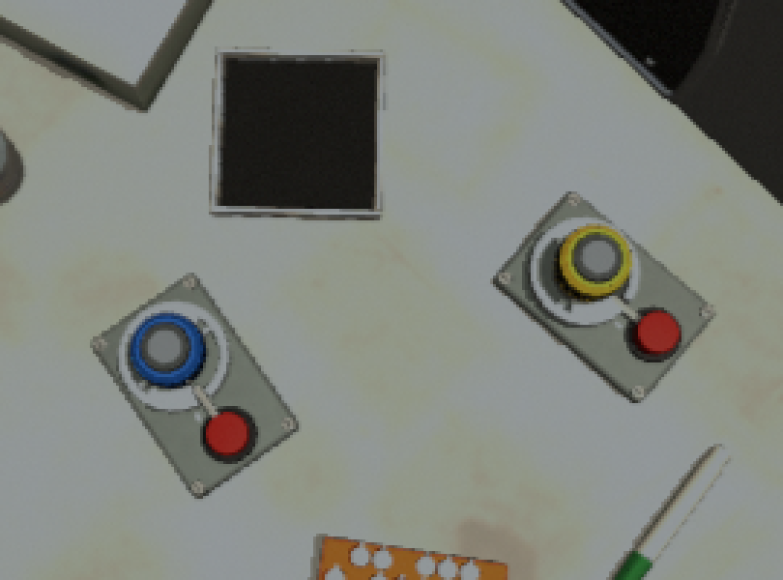

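View pics/s.png

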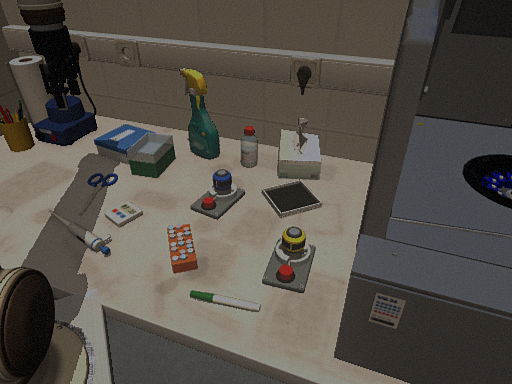

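The top crop shows the yellow objective (full-image rim centre about 335,190), its red button at (357,215.5) and the tray centre at (232,146.5). The scene view confirms this, with a tall cabinet to the right of the mount.

```bash
python3 - <<'E'
from h import *
c=bot.camera("top"); s=bot.camera("scene")
f=lambda x,y:[x/2.9+130-.3,y/2.9+100-.3]
print("btn",onz(c,f(658,334),.032),onz(s,[286,271],.032))
print("objtop",onz(c,f(595,262),.076),onz(s,[293,233],.076))
print("collar",onz(c,f(586,270),.029))
P=[onz(c,f(*p),.014)[:2] for p in ((217,52),(385,53),(381,216),(211,213))]; print("tray",P,np.mean(P,0))
print("plate",[onz(c,f(*p),.01)[:2] for p in ((572,192),(715,312),(637,402),(493,281))])
print(onz(c,f(565,0),.3),onz(c,f(680,100),.3),onz(c,f(783,200),.3))
E
```

```text
btn [0.4873 0.0224 0.032 ] [0.4878 0.0204 0.032 ]
objtop [0.5271 0.0704 0.076 ] [0.5269 0.0692 0.076 ]
collar [0.5303 0.0679 0.029 ]
tray [array([0.6854, 0.3162]), array([0.685 , 0.2001]), array([0.5698, 0.2032]), array([0.5716, 0.3184])] [0.62795  0.259475]
plate [array([0.5877, 0.0726]), array([ 0.5051, -0.0215]), array([0.4445, 0.033 ]), array([0.526 , 0.1276])]
[0.6152 0.1225 0.3   ] [0.5651 0.0687 0.3   ] [0.5162 0.0218 0.3   ]
```

>>> arm_command:
  series:
    - [-0.036,-0.03,0,0.08]
    - [-0.072,-0.06,0,0.16]
    - [-0.108,-0.09,0,0.23]
    - [-0.144,-0.12,0,0.31]
    - [-0.18,-0.149,0,0.382]
  hand: 0

```text
time: 1.3
ee_pos: [0.2971, 0.3227, 0.2314]
tcp_rot: [180.0, 0.0, 139.7]
wrist_force: [-0.4, -0.1, 0.0]
opening: 0.0121
grasp_force: 0.0
```

```bash
cat >> h.py <<'E'
def go(x,y,z,yaw):
    o=bot.get_obs(); Rt=R.from_euler('xyz',o["tcp_rot"],degrees=True).as_matrix()
    d=Rt.T@(np.array([x,y,z])-o["ee_pos"]); dy=(yaw-o["tcp_rot"][2]+180)%360-180
    print("t",round(o["time"],2),"q",o["q"].round(1),"p",o["ee_pos"].round(4),"r",o["tcp_rot"].round(2),"F",o["wrist_force"].round(1),"open",round(o["opening"],4),"gf",round(o["grasp_force"],1))
    print("shift",d.round(4),"turn",round(-np.radians(dy),3))
E
python3 -c "
from h import *
go(.4875,.0215,.08,139.8); print(bot.camera('wrist')['T_tool_cam'].round(3))"
```

```text
t 1.3 q [ 47.4 -10.2  -4.5  95.6  -0.   87.7] p [0.2971 0.3227 0.2314] r [1.7996e+02 1.0000e-02 1.3969e+02] F [-0.4 -0.1  0. ] open 0.0121 gf 0.0
shift [-0.34   -0.1067  0.1514] turn -0.002
[[ 0.     0.946  0.325  0.084]
 [ 1.    -0.    -0.     0.001]
 [-0.     0.325 -0.946 -0.143]
 [ 0.     0.     0.     1.   ]]
```

>>> arm_command:
  series:
    - [-0.04,-0.0126,0.005,0]
    - [-0.08,-0.0251,0.01,0]
    - [-0.12,-0.0377,0.015,0]
    - [-0.16,-0.0502,0.02,0]
    - [-0.2,-0.0628,0.025,0]

```text
time: 1.85
ee_pos: [0.4096, 0.1459, 0.2063]
tcp_rot: [180.0, 0.0, 139.9]
wrist_force: [1.7, 0.5, 0.2]
opening: -0.0001
grasp_force: 0.0
```

>>> arm_command:
  series:
    - [-0.035,-0.011,0.025,0]
    - [-0.07,-0.022,0.05,0]
    - [-0.105,-0.033,0.07,0]
    - [-0.14,-0.044,0.08,0]
    - [-0.14,-0.044,0.08,0]

```text
time: 2.35
ee_pos: [0.4882, 0.0206, 0.1242]
tcp_rot: [-179.9, -0.1, 139.6]
wrist_force: [-0.8, 0.1, 0.1]
opening: 0.0001
grasp_force: 0.0
```

```bash
python3 - <<'E'
from h import *
go(.4875,.0215,.04,139.8); o=bot.get_obs(); c=bot.camera('wrist'); cv2.imwrite("pics/w1.png",c["color"])
for t,z in (("release_top",.032),("objective_mid",.046),("mount",0)):
    print(t,[(np.round(r["location"],1).tolist(),round(r["confidence"],2),onz(c,r["location"],z,o)) for r in bot.mark_of("wrist",t)])
E
```

```text
t 2.35 q [  2.4  -4.1 -10.9  83.3  -0.   42.8] p [0.4882 0.0206 0.1242] r [-1.7987e+02 -7.0000e-02  1.3965e+02] F [-0.8  0.1  0.1] open 0.0001 gf 0.0
shift [0.001  0.0004 0.0842] turn -0.003
release_top [([255.7, 199.5], 0.94, array([0.491 , 0.0198, 0.032 ]))]
objective_mid [([330.5, 198.5], 0.82, array([0.5256, 0.0697, 0.046 ]))]
mount [([321.9, 184.3], 0.75, array([0.5291, 0.0704, 0.    ]))]
```

View pics/w1.png

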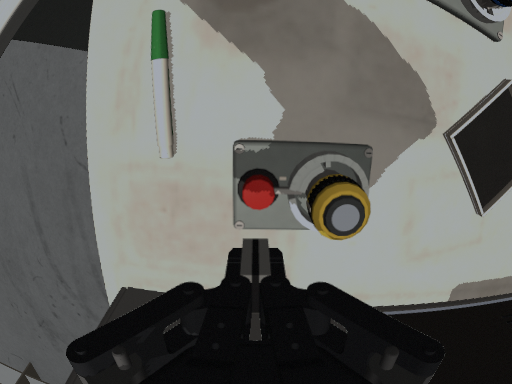

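The wrist view shows the closed fingers above the red button (259,188), with the yellow objective at (338,210). This agrees with the top-camera estimates, so I'll press.

>>> arm_command:
  series:
    - [0.001,0.001,0.03,0]
    - [0.002,0.001,0.06,0]
    - [0.002,0.001,0.078,0]
    - [0.002,0.001,0.086,0]
    - [0.002,0.001,0.09,0]

```text
time: 3.05
ee_pos: [0.4866, 0.0263, 0.0364]
tcp_rot: [180.0, 0.0, 139.9]
wrist_force: [-0.4, 0.7, 1.2]
opening: -0.0
grasp_force: 0.0
```

>>> arm_command:
  series:
    - [0,0,0.003,0]
    - [0,0,0.006,0]
    - [0,0,0.009,0]
    - [0,0,0.011,0]
    - [0,0,0.0112,0]

```text
time: 3.55
ee_pos: [0.4873, 0.0258, 0.0255]
tcp_rot: [179.9, 0.0, 139.9]
wrist_force: [1.4, 2.3, 3.8]
opening: -0.0001
grasp_force: 1.9
```

```bash
python3 -c "
from h import *
go(.4875,.0222,.0225,139.8)"
```

```text
t 3.55 q [  3.   -2.4 -20.3  72.    0.   43.2] p [0.4873 0.0258 0.0255] r [1.7993e+02 4.0000e-02 1.3985e+02] F [1.4 2.3 3.8] open -0.0001 gf 1.9
shift [-0.0024 -0.0026  0.003 ] turn 0.001
```

>>> arm_command:
  series:
    - [0,0,0.001,0]
    - [0,0,0.002,0]
    - [0,0,0.003,0]
    - [0,0,0.0035,0]
    - [0,0,0.0035,0]

```text
time: 4.05
ee_pos: [0.4871, 0.0255, 0.0219]
tcp_rot: [180.0, 0.0, 139.8]
wrist_force: [1.1, 1.9, 5.1]
opening: 0.0001
grasp_force: 2.6
```

>>> arm_command:
  series:
    - [0,0,-0.02,0]
    - [0,0,-0.05,0]
    - [0,0,-0.09,0]
    - [0,0,-0.108,0]
    - [0,0,-0.108,0]

```text
time: 4.55
ee_pos: [0.4875, 0.0253, 0.1318]
tcp_rot: [179.9, 0.1, 139.8]
wrist_force: [-0.6, 0.3, -0.3]
opening: 0.0002
grasp_force: 0.0
```

```bash
python3 - <<'E'
from h import *
go(.5278,.0697,.13,139.8); o=bot.get_obs(); c=bot.camera('wrist'); cv2.imwrite("pics/w2.png",c["color"][100:340,160:432].repeat(2,0).repeat(2,1))
for t,z in (("release_top",.022),("objective_mid",.046)):
    print(t,[(np.round(r["location"],1).tolist(),round(r["confidence"],2),onz(c,r["location"],z,o)) for r in bot.mark_of("wrist",t)])
E
```

```text
t 4.55 q [  3.   -4.5 -10.4  83.9  -0.   43.2] p [0.4875 0.0253 0.1318] r [1.7992e+02 1.4000e-01 1.3983e+02] F [-0.6  0.3 -0.3] open 0.0002 gf 0.0
shift [-0.0022  0.0599  0.0019] turn 0.001
release_top [([251.5, 193.6], 0.63, array([0.489 , 0.0211, 0.022 ]))]
objective_mid [([326.9, 200.3], 0.74, array([0.528 , 0.0711, 0.046 ]))]
```

View pics/w2.png

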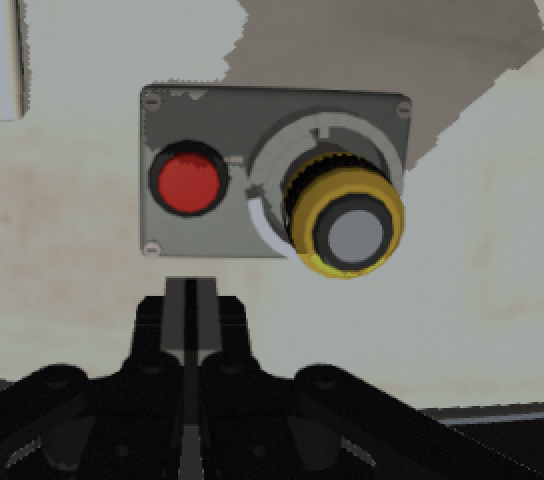

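The button is flush (crop 188,178) and the objective stands unchanged. I'll open, move over it and descend.

>>> arm_command:
  series:
    - [-0.0005,0.015,0,0]
    - [-0.001,0.03,0,0]
    - [-0.0015,0.045,0,0]
    - [-0.002,0.06,0,0]
    - [-0.002,0.06,0,0]
  hand: 0.0854

```text
time: 5.2
ee_pos: [0.5281, 0.0718, 0.1289]
tcp_rot: [-180.0, -0.0, 139.9]
wrist_force: [-0.5, 0.5, -0.3]
opening: 0.0722
grasp_force: 0.0
```

```bash
python3 -c "
from h import *
go(.528,.0702,.034,139.8)"
```

```text
t 5.2 q [ 7.7  1.9 -4.5 83.7  0.  47.8] p [0.5281 0.0718 0.1289] r [-1.7998e+02 -3.0000e-02  1.3995e+02] F [-0.5  0.5 -0.3] open 0.0722 gf 0.0
shift [-0.0011 -0.0013  0.0949] turn 0.003
```

>>> arm_command:
  series:
    - [-0.001,-0.001,0.01,0]
    - [-0.001,-0.001,0.035,0]
    - [-0.001,-0.001,0.06,0]
    - [-0.001,-0.001,0.085,0]
    - [-0.001,-0.001,0.094,0]

```text
time: 5.7
ee_pos: [0.5252, 0.0681, 0.0325]
tcp_rot: [-179.8, -0.1, 139.8]
wrist_force: [-0.6, -0.3, -0.4]
opening: 0.0856
grasp_force: 0.0
```

>>> arm_command:
  series:
    - [0,0,0,0]
    - [0,0,0,0]
    - [0,0,0,0]
    - [0,0,0,0]
    - [0,0,0,0]
  hand: 0.03
  grip_force: 30

```text
time: 6.2
ee_pos: [0.5281, 0.0689, 0.0374]
tcp_rot: [179.9, 0.1, 139.8]
wrist_force: [-1.2, 0.1, 6.9]
opening: 0.0454
grasp_force: 30.9
```

```bash
python3 -c "
from h import *
go(.528,.0702,.034,139.8)"
```

```text
t 6.2 q [  7.4   3.2 -13.3  73.3   0.   47.6] p [0.5281 0.0689 0.0374] r [1.7988e+02 1.1000e-01 1.3985e+02] F [-1.2  0.1  6.9] open 0.0454 gf 30.9
shift [0.0009 0.0009 0.0034] turn 0.001
```

>>> arm_command:
  series:
    - [0,0,0,-0.1]
    - [0,0,0,-0.2]
    - [0,0,0,-0.3]
    - [0,0,0,-0.41]
    - [0,0,0,-0.52]

```text
time: 6.7
ee_pos: [0.5282, 0.0688, 0.0374]
tcp_rot: [180.0, 0.2, 169.9]
wrist_force: [0.3, -0.7, 6.1]
opening: 0.045
grasp_force: 30.9
```

```bash
python3 -c "
from h import *
go(.528,.0702,.034,229.8); print(bot.get_obs()['torque'])"
```

```text
t 6.7 q [  7.4   3.2 -13.3  73.3  -0.   17.5] p [0.5282 0.0688 0.0374] r [1.7995e+02 1.7000e-01 1.6989e+02] F [ 0.3 -0.7  6.1] open 0.045 gf 30.9
shift [0.0005 0.0013 0.0034] turn -1.046
[-0.01348966 -0.06128217 -0.08075147]
```

Turning freely (low torque).

>>> arm_command:
  series:
    - [0,0,0,-0.11]
    - [0,0,0,-0.22]
    - [0,0,0,-0.33]
    - [0,0,0,-0.44]
    - [0,0,0,-0.55]

```text
time: 7.2
ee_pos: [0.5283, 0.069, 0.0373]
tcp_rot: [-180.0, 0.2, -158.6]
wrist_force: [1.4, 1.2, 4.9]
opening: 0.045
grasp_force: 30.8
```

>>> arm_command:
  series:
    - [0,0,0,-0.11]
    - [0,0,0,-0.22]
    - [0,0,0,-0.33]
    - [0,0,0,-0.44]
    - [0,0,0,-0.49]

```text
time: 7.7
ee_pos: [0.5283, 0.0692, 0.0374]
tcp_rot: [-179.9, 0.2, -130.5]
wrist_force: [-0.2, 1.0, 5.6]
opening: 0.045
grasp_force: 30.8
```

```bash
python3 - <<'E'
from h import *
go(.528,.0702,.034,229.8); print(bot.get_obs()['torque'])
c=bot.camera('wrist'); cv2.imwrite("pics/w3.png",c["color"][100:340,130:402].repeat(2,0).repeat(2,1))
E
```

```text
t 7.7 q [  7.4   3.2 -13.3  73.3   0.  -42. ] p [0.5283 0.0692 0.0374] r [-1.7990e+02  1.7000e-01 -1.3053e+02] F [-0.2  1.   5.6] open 0.045 gf 30.8
shift [-0.0006  0.0009  0.0034] turn -0.006
[ 0.42146852 -0.0379032  -0.02581947]
```

View pics/w3.png

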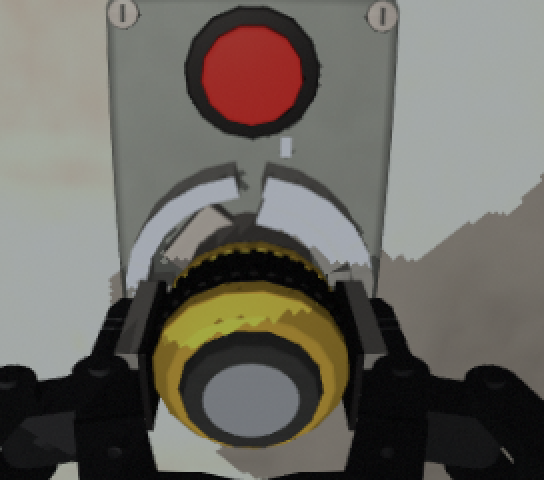

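The objective is gripped between the pads and turned 90° in the collar, with the button down. I'll lift.

>>> arm_command:
  series:
    - [0,0,-0.006,0]
    - [0,0,-0.012,0]
    - [0,0,-0.02,0]
    - [0,0,-0.028,0]
    - [0,0,-0.036,0]

```text
time: 8.25
ee_pos: [0.5271, 0.0687, 0.0724]
tcp_rot: [-180.0, 0.0, -130.8]
wrist_force: [0.2, -1.0, -1.7]
opening: 0.0449
grasp_force: 31.3
```

```bash
python3 - <<'E'
from h import *
go(.628,.2595,.12,229.8); o=bot.get_obs()
c=bot.camera('scene'); cv2.imwrite("pics/s3.png",c["color"][150:300,200:340].repeat(3,0).repeat(3,1))
c=bot.camera('wrist')
for t,z in (("tray_in",.006),):
    print(t,[(np.round(r["location"],1).tolist(),round(r["confidence"],2),onz(c,r["location"],z,o)) for r in bot.mark_of("wrist",t)])
E
```

```text
t 8.25 q [  7.4   2.4 -10.2  77.4  -0.  -41.8] p [0.5271 0.0687 0.0724] r [-1.7999e+02  1.0000e-02 -1.3078e+02] F [ 0.2 -1.  -1.7] open 0.0449 gf 31.3
shift [-0.2104  0.0482 -0.0476] turn -0.01
tray_in []
```

View pics/s3.png

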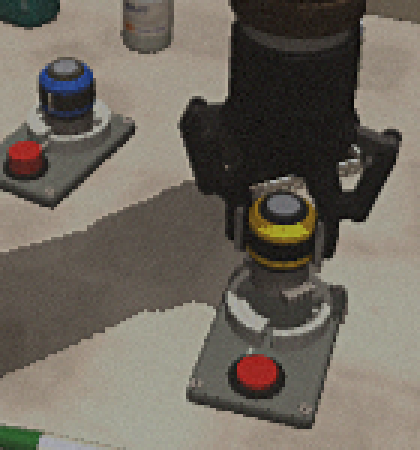

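The objective hangs upright in the gripper, clear of the collar, and the blue one is untouched. I'll carry it to the tray.

>>> arm_command:
  series:
    - [0,0,-0.02,0]
    - [-0.02,0.005,-0.045,0]
    - [-0.05,0.0115,-0.048,0]
    - [-0.085,0.0195,-0.048,0]
    - [-0.12,0.0275,-0.048,0]

```text
time: 8.9
ee_pos: [0.5851, 0.1786, 0.1195]
tcp_rot: [-180.0, 0.0, -130.8]
wrist_force: [0.4, -0.2, -2.4]
opening: 0.0447
grasp_force: 31.6
```

>>> arm_command:
  series:
    - [-0.03,0.007,0,0]
    - [-0.06,0.0137,0,0]
    - [-0.08,0.0185,0,0]
    - [-0.09,0.0207,0,0]
    - [-0.09,0.0207,0,0]

```text
time: 9.4
ee_pos: [0.6277, 0.2599, 0.1186]
tcp_rot: [180.0, -0.1, -130.7]
wrist_force: [-0.2, 0.1, -1.9]
opening: 0.0445
grasp_force: 31.6
```

```bash
python3 - <<'E'
from h import *
go(.628,.2595,.0315,229.8); o=bot.get_obs()
c=bot.camera('wrist'); cv2.imwrite("pics/w4.png",c["color"])
for t,z in (("tray_in",.006),):
    print(t,[(np.round(r["location"],1).tolist(),round(r["confidence"],2),onz(c,r["location"],z,o)) for r in bot.mark_of("wrist",t)])
E
```

```text
t 9.4 q [ 22.5  22.4  18.3  86.    0.  -26.8] p [0.6277 0.2599 0.1186] r [ 1.7997e+02 -7.0000e-02 -1.3071e+02] F [-0.2  0.1 -1.9] open 0.0445 gf 31.6
shift [ 0.     -0.0006  0.0871] turn -0.009
tray_in []
```

View pics/w4.png

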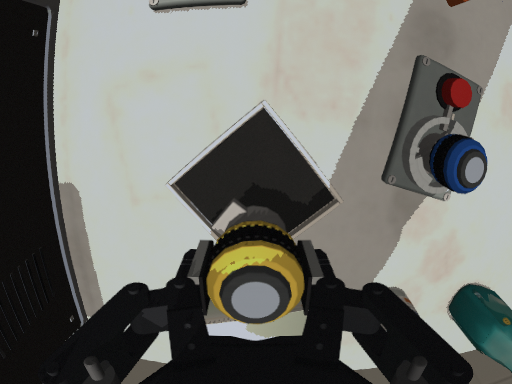

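The tray (corners 168,184 / 265,102 / 340,203) lies under the held objective. I'll lower it, slowly at the end.

>>> arm_command:
  series:
    - [0,0,0.015,0]
    - [0,0,0.04,0]
    - [0,0,0.06,0]
    - [0,0,0.075,0]
    - [0,0,0.079,0]

```text
time: 10.0
ee_pos: [0.6265, 0.2581, 0.038]
tcp_rot: [179.9, -0.2, -130.8]
wrist_force: [-0.2, -0.6, -1.4]
opening: 0.0451
grasp_force: 31.5
```

>>> arm_command:
  series:
    - [0,0,0.002,0]
    - [0,0,0.004,0]
    - [0,0,0.005,0]
    - [0,0,0.006,0]
    - [0,0,0.007,0]

```text
time: 10.5
ee_pos: [0.6279, 0.2594, 0.034]
tcp_rot: [-180.0, 0.0, -130.8]
wrist_force: [0.6, 0.3, -2.5]
opening: 0.0451
grasp_force: 31.6
```

```bash
python3 - <<'E'
from h import *
go(.628,.2595,.0295,229.8); o=bot.get_obs()
c=bot.camera('wrist')
P=[onz(c,p,.014,o) for p in ((168,184),(265,102),(340,203))]
cv2.imwrite("pics/w5.png",c["color"][60:360,90:410].repeat(2,0).repeat(2,1)[:600])
E
```

```text
t 10.5 q [ 22.4  23.2  10.1  76.8  -0.  -26.8] p [0.6279 0.2594 0.034 ] r [-1.7998e+02  4.0000e-02 -1.3077e+02] F [ 0.6  0.3 -2.5] open 0.0451 gf 31.6
shift [-0.0001  0.0001  0.0045] turn -0.01
```

Not touching yet; a bit further.

>>> arm_command:
  series:
    - [0,0,0.001,0]
    - [0,0,0.002,0]
    - [0,0,0.003,0]
    - [0,0,0.004,0]
    - [0,0,0.0045,0]

```text
time: 11.05
ee_pos: [0.6277, 0.2592, 0.0294]
tcp_rot: [-180.0, 0.0, -130.8]
wrist_force: [-1.6, -0.4, 3.6]
opening: 0.0449
grasp_force: 32.1
```

Contact. Releasing and retreating.

>>> arm_command:
  series:
    - [0,0,0,0]
    - [0,0,0,0]
    - [0,0,0,0]
    - [0,0,0,0]
    - [0,0,0,0]
  hand: 0.0854

```text
time: 11.55
ee_pos: [0.6277, 0.2592, 0.0291]
tcp_rot: [180.0, 0.0, -130.8]
wrist_force: [-0.4, 0.6, 0.5]
opening: 0.0858
grasp_force: 0.0
```

>>> arm_command:
  series:
    - [0,0,-0.01,0]
    - [0,0,-0.03,0]
    - [0,0,-0.06,0]
    - [0,0,-0.09,0]
    - [0,0,-0.12,0]

```text
time: 12.05
ee_pos: [0.6276, 0.2592, 0.1512]
tcp_rot: [-180.0, 0.0, -130.8]
wrist_force: [0.9, 0.6, -1.0]
opening: 0.0854
grasp_force: 0.0
```

```bash
python3 - <<'E'
from h import *
go(.628,.2595,.15,229.8); o=bot.get_obs()
c=bot.camera('wrist'); cv2.imwrite("pics/w6.png",c["color"])
c=bot.camera('scene'); print([onz(c,r["location"],.038) for r in bot.mark_of("scene","objective_mid")])
E
```

```text
t 12.05 q [ 22.4  22.3  21.9  89.5   0.  -26.8] p [0.6276 0.2592 0.1512] r [-1.7998e+02  3.0000e-02 -1.3077e+02] F [ 0.9  0.6 -1. ] open 0.0854 gf 0.0
shift [-0.0005 -0.0001  0.0012] turn -0.01
[array([0.6322, 0.275 , 0.038 ])]
```

View pics/w6.png

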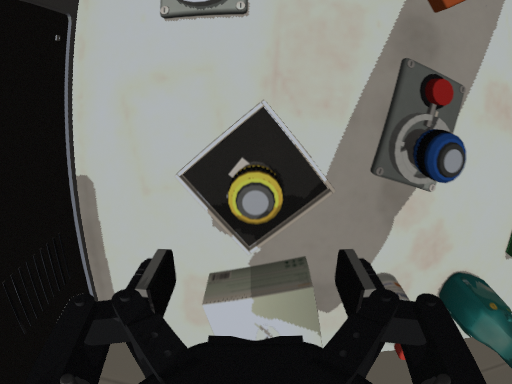

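The picture shows the objective standing upright and free in the middle of the tray (255,195), with nothing touching the gripper.

```bash
python3 -c "
from h import *
print(bot.job_done())"
```

```text
the job is handed in; nothing more can be done
None
```

The yellow-rimmed objective is off its mount and stands upright, released, near the middle of the tray, with the blue one left in place; the job was handed in at about 12 s of the 61 s, and no verdict came back.

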